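Stack the dip baskets on the carrier and lid them

ROBOT

A 7-joint arm with a two-finger parallel gripper is mounted at the origin on the work surface. World frame = base frame: x ahead of the robot, y to its left, z up, the work surface at z = 0. Lengths are in m, angles in rad, forces in N, time in s.
With the tool pointing down it reaches from about 0.4 to 0.875 m from the base axis. Payload 19.3 kg.
Tool frame: the origin (TCP) lies at the very end of the fingers, on their centre line; the grasp point (between the pads) lies 19 mm behind it; z points along the fingers, y is the direction in which the jaws open and shut (so a half turn about z gives the same grasp; the last joint's range is limited). The gripper opens to 85 mm and grips with 20 to 120 N. Pads are 22 mm wide; open, the fingers measure 114 mm over their backs; the gripper's body (76 mm by 85 mm) begins 54 mm behind the grasp point. The pads swing forward as they close: fully open they stand 13 mm farther back than shut.
Start: joints at [1.121, 0.521, -0.036, 1.599, 0.021, 1.021, -0.113], TCP at [0.232, -0.58, 0.231] pointing down, gripper open.
Joint ranges: [-2.91, 2.91], [-0.3, 2.13], [-1.5, 1.42], [0.17, 2.43], [-1.26, 4.41], [0.16, 1.93], [-2.52, 2.52]. Speed limits (rad/s): [1.89, 1.89, 2.39, 2.39, 3.01, 3.01, 3.01].

INTERFACE

Orientations are given as [roll, pitch, yaw] about the fixed x, y, z axes, in that order (R = Rz(yaw) Ry(pitch) Rx(roll)).
In Python, from workcell import bot, vision, job_done gives the robot as it stands.
- The arm moves only by the tool arm_command, never from a script. Its arguments are lists of equal length, an entry for each row: "gripper": the finger opening in cm, from 0 to 8.54; "slide": the shift along the tool's x, y, z in cm, a list of three; "turn": the turn, a rotation vector about the tool's x, y, z in degrees, a list of three. A call has 1 to 5 rows; each row is the pose to reach, as a shift and turn from the pose commanded when the call began, along the tool's axes at that moment; what a row does not reach only later rows make up. A row lasts 1/8 s, in which the tool goes at most 62.5 mm and 10.7 degrees, less where a joint would pass 70% of its speed; a pose out of reach is approached as far as the arm can. A call with a gripper value outside its range is refused whole. The fingers move at their own pace and stop on an object; "force" is the grip in N (left out, the last holds). Time passes only in rows, so rows that repeat a pose let the fingers close. It gives the time, the measured TCP pose, the force and the opening at its end, in the units of the state.
- bot.observe(): the state, without advancing time (a new reading comes with each control period).
- vision.grab_frame(name): name is "scene" or "side" or "wrist"; returns the picture (400x640x3 uint8, blue, green, red); there is no depth.
- vision.camera_model(name): a dict with "mtx" (3x3 intrinsics, pixels), "T" (4x4, takes a point from camera to world coordinates). Camera axes: x right, y down, z forward; pixel columns grow to the right and rows downward; lengths in m; the calibration is good to about 2 mm. The wrist camera is an equidistant fisheye: a pixel r from the principal point sees the ray r / f radians off the axis. A picture is of the moment at which its call begins: read the wrist's pose just before it. camera_model takes no time and is no camera call; for the wrist camera it gives the pose at the moment of the call.
- job_done(): hands the job in, once; it reports no verdict.
The state is a dict: "clock": time; "qpos": joint angles; "qd": joint speeds; "joint_efforts": joint torques, N m; "position": TCP position; "tool_rot": TCP orientation; "force": force on the tool from outside, world axes, zero at the start; "moment": the same for the moment, N m; "grip_width": finger opening in m.
Only numpy, scipy, OpenCV 4.12 (cv2) and the standard library are available. Lean on these libraries where they do the work, as an engineer would, in place of code of your own. Each camera call takes 0.05 s, during which the arm holds its last target. There are 200 camera calls.

TASK

Make up the basket stack for the next dip: on the black carrier that hangs on the rods across one of the tanks, seat the deep basket first, then the middle one on it, then the shallow one on top, each nested fully down into the one below. Then close the shallow basket with whichever of the two look-alike lids goes fully down over its rim (try them), and leave the other lid lying on the deck. The baskets are loaded, so keep them upright, and leave the meter, the beaker and the wash bottle where they stand.

Things in the scene. Friction and masses are not known exactly. Their poses are not given: they have to be found in the camera images.
- seat (a point): Where the stack goes: centre of the top of the grey seat ring (8 mm high, inside 53, outside 60 mm) on the black carrier, a plate 180 x 78 mm hung on two steel rods over a cream rinse tank (180 x 170 mm, rods and black blocks up to 66 mm). The ring's top is 73 mm above the deck. Fixed. x across the rods, z up. A like tank without carrier mirrors it across y = 0.
- deep_basket: Off-white round grille basket, 60 mm across, 62 mm high, open inside, three brass couplings in it, 0.2 kg. Origin: centre of underside, z up. All baskets: lowest 7 mm a foot of 49 mm, tapering to 42 mm; above it the wall, 60 mm outside, 53 mm inside, may be gripped across. The foot drops into the ring or basket below, the wall rests on its rim: origin then 7 mm below that rim.
- middle_basket: Basket of the same make and diameter, 47 mm high, divided into four by a low cross wall, a steel bush in each quarter. Origin: centre of its underside, z up. About 0.14 kg.
- shallow_basket: Basket of the same make and diameter, 34 mm high, divided in two by one low straight wall, with small copper washers. Origin: centre of its underside, z up. About 0.1 kg.
- lid_p: One of two look-alike off-white lids, knob up, 70 mm across the brim, 45 g. Both: skirt 8 mm deep, brim top at 12 mm, round knob 19 mm thick from 12 to 36 mm height. They belong to two basket sizes. Only one slips over these baskets' rim: fully home its origin is 8 mm below the rim; the other perches, origin level with the rim. Origin: centre of underside, z up.
- lid_q: The other look-alike lid, 77 mm across the brim, everything else as told of the first. Origin: centre of the underside, z up.
- meter: Bystander: grey pocket meter lying flat, 115 x 30 x 20 mm, long axis x. Origin: centre of its underside.
- beaker: Bystander: clear plastic beaker, 56 mm across, 70 mm high. Origin: centre of its underside.
- wash_bottle: Bystander: off-white squeeze bottle with a bent spout, 62 mm across, 160 mm high. Origin: centre of its underside.
There are look-alikes about, which are no part of the job. What is shaped like the shallow_basket but green is not meant. Leave any green look-alike of the deep_basket alone.

How it is judged:
On the way, in this order (a step that is already met when the one before it is completed fails the run):
1. the deep basket sits fully down in the carrier's seat ring, let go (horizontal distance between deep_basket and seat below 0.005 m and z of deep_basket in the frame of seat between -0.01 and -0.004 m and angle between deep_basket's own z axis and vertical below 0.08 rad and contact force between the fingers and deep_basket below 0.05 N), for 0.2 s.
2. the middle basket is nested fully down in the deep one, let go (horizontal distance between middle_basket and deep_basket below 0.005 m and z of middle_basket in the frame of deep_basket between 0.052 and 0.058 m and angle between middle_basket's own z axis and vertical below 0.08 rad and contact force between the fingers and middle_basket below 0.05 N), for 0.2 s.
3. the shallow basket is nested fully down in the middle one, let go (horizontal distance between shallow_basket and middle_basket below 0.005 m and z of shallow_basket in the frame of middle_basket between 0.037 and 0.043 m and angle between shallow_basket's own z axis and vertical below 0.08 rad and contact force between the fingers and shallow_basket below 0.05 N), for 0.2 s.
4. the lid that fits is fully home over the shallow basket's rim, let go (horizontal distance between lid_q and shallow_basket below 0.005 m and z of lid_q in the frame of shallow_basket between 0.023 and 0.029 m and angle between lid_q's own z axis and vertical below 0.08 rad and contact force between the fingers and lid_q below 0.05 N), for 0.2 s.
At the end, for the whole second after the job is handed in: From bottom to top on the carrier: deep, middle, shallow basket and the lid that fits, each within 5 mm sideways and 3 mm in height of fully seated and upright within 4.5 degrees; the other lid lies flat, brim up, on the deck; all at rest (horizontal distance between deep_basket and seat below 0.005 m and z of deep_basket in the frame of seat between -0.01 and -0.004 m and angle between each of deep_basket, middle_basket, shallow_basket, lid_q's own z axis and vertical below 0.08 rad and horizontal distance between middle_basket and deep_basket below 0.005 m and z of middle_basket in the frame of deep_basket between 0.052 and 0.058 m and horizontal distance between shallow_basket and middle_basket below 0.005 m and z of shallow_basket in the frame of middle_basket between 0.037 and 0.043 m and horizontal distance between lid_q and shallow_basket below 0.005 m and z of lid_q in the frame of shallow_basket between 0.023 and 0.029 m and height (world z) of lid_p below 0.012 m and angle between lid_p's own z axis and vertical below 0.2 rad and linear speed of each of deep_basket, middle_basket, shallow_basket, lid_q, lid_p below 0.02 m/s); the robot touches nothing.
It fails at once if a basket is tipped by more than 35 degrees (angle between any of deep_basket, middle_basket, shallow_basket's own z axis and vertical above 0.6 rad).
It fails at once if the meter is shifted by more than 30 mm (distance of meter from where it was at the start of the episode above 0.03 m).
It fails at once if the beaker is shifted by more than 30 mm (distance of beaker from where it was at the start of the episode above 0.03 m).
It fails at once if the wash bottle is shifted by more than 30 mm (distance of wash_bottle from where it was at the start of the episode above 0.03 m).
It also fails if it takes over 144 s, if anything falls off the work surface, if the arm or the gripper's body presses on something with over 40 N, if the wrist force passes 120 N, or if a joint passes its speed limit or range.

## Working session

There is one attempt and no reset: what is moved stays moved. The work goes in short steps, Python scripts to look and compute and a tool call to move; the robot and the scene stay as the last step left them, time stands still between calls to the robot, and variables do not carry over. Pictures are saved under pics/ and viewed, about 12 in all and at most 16, crops included, and the job is handed in when it is done.

Besides the shell and the picture viewer there is one more tool, called after "Call:" as a command line: name --argument value ..., lists and objects as JSON in quotes. arm_command: Moves the arm, as the interface text tells. Its arguments: {"type":"object","properties":{"gripper":{"type":"array","items":{"type":"number"}},"slide":{"type":"array","items":{"type":"array","items":{"type":"number"}}},"turn":{"type":"array","items":{"type":"array","items":{"type":"number"}}},"force":{"type":"number"}},"required":["gripper","slide","turn"]}

```bash
mkdir -p pics; ls
python3 - <<'E'
from workcell import bot, vision
import cv2, numpy as np
np.set_printoptions(precision=4,suppress=True)
print(bot.observe())
for n in("scene","side","wrist"):
    m=vision.camera_model(n); print(n,m["mtx"],m["T"]); cv2.imwrite(f"pics/{n}0.png",vision.grab_frame(n))
E
```

```text
pics
{'clock': 0.0, 'qpos': array([ 1.1208,  0.522 , -0.0363,  1.6   ,  0.0212,  1.0211, -0.1128]), 'qd': array([-0.0013, -0.0013,  0.0001,  0.0005,  0.0008, -0.0003,  0.    ]), 'joint_efforts': array([ -0.0009, -92.7105,   1.9796, -36.9918,   0.0178,   0.0083,
         0.    ]), 'position': array([ 0.2315, -0.5802,  0.2307]), 'tool_rot': array([-3.1405,  0.0001,  0.3798]), 'force': array([-0.5268,  0.0658,  0.0918]), 'moment': array([ 0.0063, -0.0041,  0.0358]), 'grip_width': 0.08559811828574616}
scene [[495.9331   0.     317.4932]
 [  0.     495.9331 204.9578]
 [  0.       0.       1.    ]] [[ 0.4256  0.6163 -0.6626  1.5842]
 [ 0.9049 -0.2892  0.3122 -0.5129]
 [ 0.0008 -0.7325 -0.6808  1.2232]
 [ 0.      0.      0.      1.    ]]
side [[370.8373   0.     318.1652]
 [  0.     370.8373 197.1119]
 [  0.       0.       1.    ]] [[-0.9801 -0.1369  0.1438  0.347 ]
 [-0.1981  0.7221 -0.6628  0.6789]
 [-0.0131 -0.6781 -0.7349  0.8523]
 [ 0.      0.      0.      1.    ]]
wrist [[309.7069   0.     315.108 ]
 [  0.     309.7069 202.6709]
 [  0.       0.       1.    ]] [[ 0.371  -0.8919 -0.2587  0.2965]
 [-0.9286 -0.3565 -0.1027 -0.5537]
 [-0.0006  0.2783 -0.9605  0.375 ]
 [ 0.      0.      0.      1.    ]]
```

View pics/scene0.png

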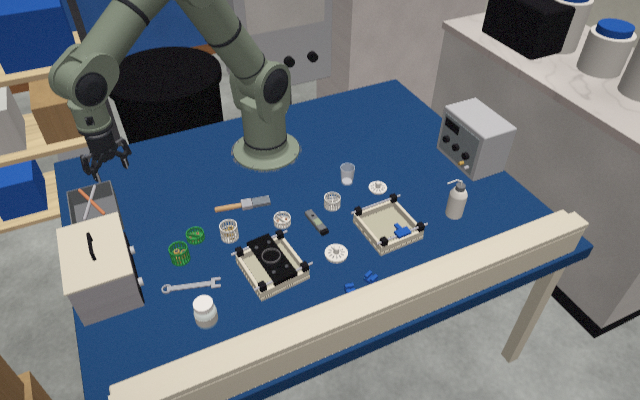

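View pics/side0.png

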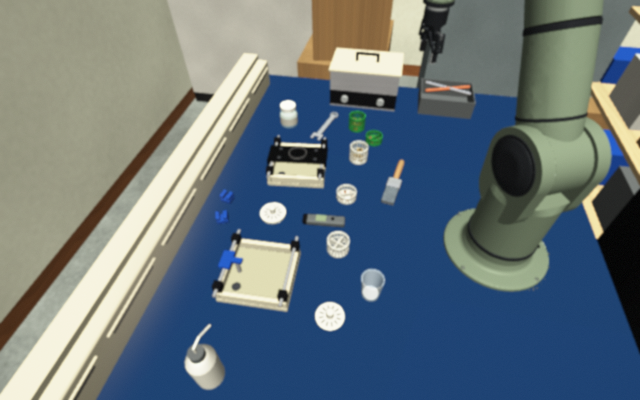

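The scene picture has white baskets near (229,231), (282,220) and (332,201), and green look-alikes at (179,253) and (195,235). The lids are near (377,187) and (336,253), the seat ring near (271,256). I'll enlarge it to confirm which basket is which.

```bash
cat > h.py <<'E'
from workcell import bot, vision
import cv2, numpy as np
np.set_printoptions(precision=4,suppress=True)
def ray(n,u,v,m=None):
    m=m or vision.camera_model(n); K=m["mtx"]; T=m["T"]
    a=np.array([(u-K[0,2])/K[0,0],(v-K[1,2])/K[1,1]])
    if n=="wrist":
        r=np.hypot(*a); d=np.r_[a/max(r,1e-9)*np.sin(r),np.cos(r)]
    else: d=np.r_[a,1]
    return T[:3,3],T[:3,:3]@d
def onz(n,u,v,z,m=None):
    o,d=ray(n,u,v,m); return (o+d*(z-o[2])/d[2])[:2]
E
python3 - <<'E'
from h import *
a=cv2.imread("pics/scene0.png"); cv2.imwrite("pics/crop1.png",cv2.resize(a[155:305,160:425],None,fx=3,fy=3,interpolation=cv2.INTER_CUBIC))
for k,s,d,z in [("deep?",(229,224),(359,148),.062),("b2?",(282,216),(346,190),.03),("b3",(332,196),(338,240),.04),("lidA",(336,253),(272,212),.012),("lidB",(377,187),(330,316),.012),("seat",(271,256),(298,153),.073),("meter",(317,222),(324,219),.02),("beaker",(347,167),(372,275),.07),("bottle",(458,200),(205,370),.07)]:
    print(k,onz("scene",*s,z),onz("side",*d,z))
E
```

```text
deep? [ 0.4134 -0.2842] [ 0.4131 -0.2749]
b2? [ 0.4215 -0.1004] [ 0.4299 -0.1077]
b3 [0.412  0.0967] [0.4224 0.0903]
lidA [ 0.6383 -0.0006] [0.6347 0.0058]
lidB [0.4106 0.2856] [0.4076 0.2929]
seat [ 0.6122 -0.2123] [ 0.6015 -0.2011]
meter [0.4902 0.0008] [0.4762 0.0096]
beaker [0.3206 0.2037] [0.3228 0.1985]
bottle [0.6451 0.466 ] [0.6302 0.4804]
```

View pics/crop1.png

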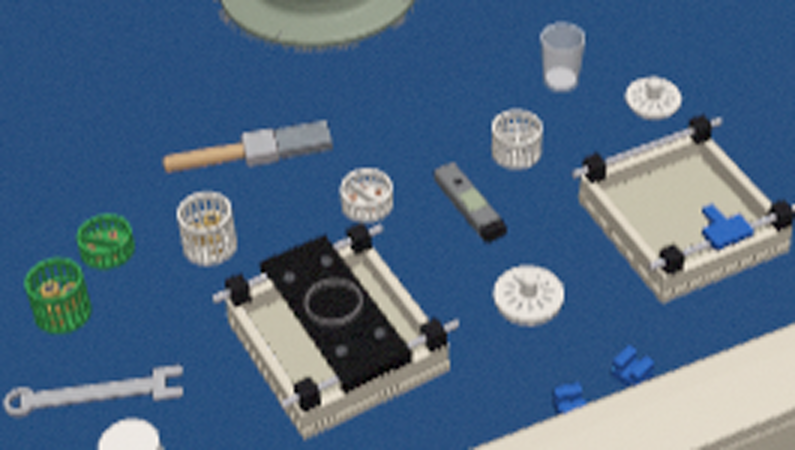

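The large white basket at scene (229,231) with brass couplings is the deep one. The one at (332,201) with a cross wall is the middle, and the one at (282,220) with a single wall and washers is the shallow. The green pair at (179,253) and (195,235) are look-alikes, so I leave them. The lids are at (336,253), which looks larger, and (377,187). I'll move over the deep basket first, at yaw 90°.

Call:
arm_command --gripper '[8.5,8.5,8.5,8.5,8.5]' --slide '[[5.6,-4.2,0],[11.2,-8.4,0],[16.8,-12.6,0],[22.4,-16.8,0],[28.1,-21.1,0]]' --turn '[[0,0,-10],[0,0,-20],[0,0,-30],[0,0,-40],[0,0,-50]]'

```text
clock: 0.78
position: [0.395, -0.3118, 0.2314]
tool_rot: [3.141, 0.0, 1.258]
force: [1.8, -1.0, 0.7]
grip_width: 0.0847
```

Call:
arm_command --gripper '[8.5,8.5,8.5,8.5,8.5]' --slide '[[0,0,0],[0,0,0],[0,0,0],[0,0,0],[0,0,0]]' --turn '[[0,0,-9],[0,0,-18],[0,0,-18.2],[0,0,-18.2],[0,0,-18.2]]'

```text
clock: 1.4
position: [0.3942, -0.3136, 0.2312]
tool_rot: [-3.141, -0.0, 1.568]
force: [0.6, -0.9, -1.0]
grip_width: 0.0852
```

Run:
```python
from h import *
print(bot.observe()); print(vision.camera_model("wrist")["T"])
a=vision.grab_frame("wrist"); cv2.imwrite("pics/w1.png",a)
print("brush",onz("scene",267,200,0.01),onz("scene",222,208,0.01),"gs",onz("scene",195,231,.034),"gd",onz("scene",179,247,.062))
```

```text
{'clock': 1.4, 'qpos': array([ 0.8647,  0.3507, -0.3935,  1.8991,  0.1659,  0.9235,  0.3892]), 'qd': array([ 0.    ,  0.0003, -0.0001, -0.0001,  0.0012, -0.0003,  0.0098]), 'joint_efforts': array([  0.1177, -71.0922,  -3.6343, -34.1573,   0.0126,   0.0021,
        -0.0733]), 'position': array([ 0.3942, -0.3136,  0.2312]), 'tool_rot': array([-3.1415, -0.    ,  1.5677]), 'force': array([ 0.5645, -0.8891, -0.9692]), 'moment': array([ 0.0072,  0.0049, -0.0538]), 'grip_width': 0.08521779329722169}
[[ 1.     -0.0026 -0.0011  0.3938]
 [-0.0028 -0.9605 -0.2783 -0.2426]
 [-0.0004  0.2783 -0.9605  0.3755]
 [ 0.      0.      0.      1.    ]]
brush [ 0.3015 -0.1113] [ 0.273  -0.2718] gs [ 0.3687 -0.3914] gd [ 0.4447 -0.4582]
```

View pics/w1.png

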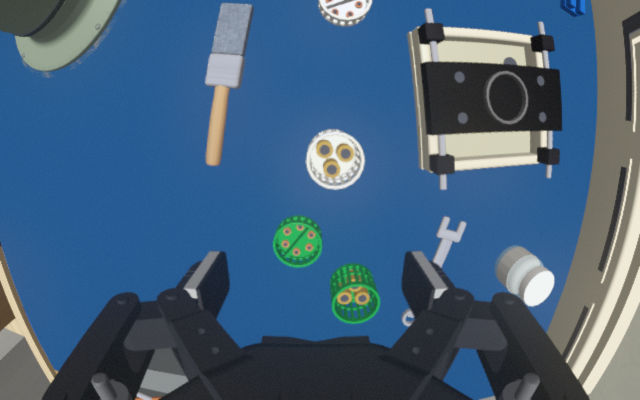

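The wrist picture shows the deep basket (three brass couplings) at (335,158), the ring at (506,97), the green look-alikes at (298,241) and (355,293), and the shallow basket at (345,5).

```bash
cat >> h.py <<'E'
def blob(img,uv,n,z,thr=130,rad=60,m=None,white=True):
    "circle of the light blob nearest pixel uv, contour cast on plane z"
    g=img.astype(int); k=((g.min(2)>thr)&(g.max(2)-g.min(2)<70)).astype(np.uint8) if white else img
    k=cv2.morphologyEx(k,cv2.MORPH_CLOSE,np.ones((7,7)))
    cs,_=cv2.findContours(k,cv2.RETR_EXTERNAL,cv2.CHAIN_APPROX_NONE)
    cs=[c for c in cs if cv2.contourArea(c)>100]
    c=min(cs,key=lambda c:np.linalg.norm(cv2.minEnclosingCircle(c)[0]-np.array(uv)))
    p=np.array([onz(n,u,v,z,m) for u,v in c[:,0]],np.float32)
    (ct,r)=cv2.minEnclosingCircle(p); return np.array(ct),r,cv2.boundingRect(c),p
E
python3 - <<'E'
from h import *
a=cv2.imread("pics/w1.png")
print(onz("wrist",335,157,.062),onz("wrist",506,97,.073)); print(blob(a,(335,157),"wrist",.062)[:3])
s=cv2.imread("pics/scene0.png")
for uv in [(336,253),(377,187)]: print(blob(s,uv,"scene",.010)[:3])
E
```

```text
[ 0.4139 -0.285 ] [ 0.603  -0.2101]
(array([ 0.4136, -0.287 ]), 0.031886521726846695, (306, 129, 59, 61))
(array([ 0.6366, -0.0002]), 0.04251491650938988, (324, 244, 24, 20))
(array([0.542 , 0.2256]), 0.18245364725589752, (351, 181, 72, 73))
```

Call:
arm_command --gripper '[8.5,8.5,8.5,8.5]' --slide '[[2.8,1.95,3],[2.8,1.95,8],[2.8,1.95,13],[2.8,1.95,13]]' --turn '[[0,0,-0.2],[0,0,-0.2],[0,0,-0.2],[0,0,-0.2]]'

```text
clock: 1.95
position: [0.4123, -0.2845, 0.0991]
tool_rot: [-3.137, -0.003, 1.573]
force: [-0.1, 0.5, 1.1]
grip_width: 0.0849
```

Run:
```python
from h import *
print(bot.observe()["position"],bot.observe()["tool_rot"]); m=vision.camera_model("wrist")
a=vision.grab_frame("wrist"); cv2.imwrite("pics/w2.png",a)
print(blob(a,(315,230),"wrist",.062,m=m)[:3])
```

```text
[ 0.4123 -0.2845  0.0991] [-3.137  -0.0031  1.5734]
(array([ 0.4138, -0.284 ]), 0.03544342517852783, (272, 175, 95, 105))
```

View pics/w2.png

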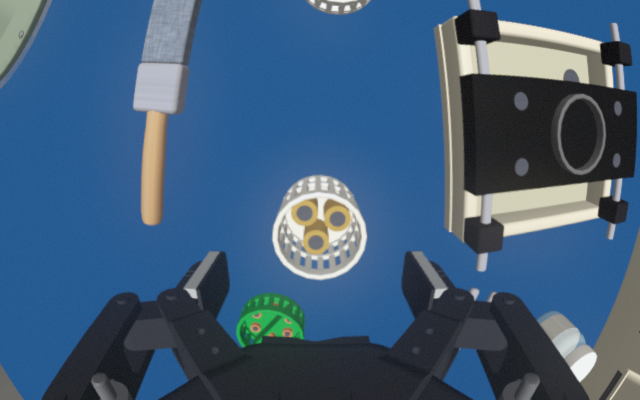

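The deep basket's rim is centred near (320,236), between the open fingers. I'll compute the centre and then grip.

Run:
```python
from h import *
print(onz("wrist",320,236,.062),onz("wrist",320,279,.062),onz("wrist",273,232,.062),onz("wrist",367,232,.062),onz("wrist",579,133,.073))
```

```text
[ 0.4159 -0.2894] [ 0.4162 -0.3212] [ 0.3858 -0.2869] [ 0.4461 -0.2867] [ 0.6054 -0.2105]
```

Call:
arm_command --gripper '[8.5,8.5,8.5,8.5]' --slide '[[-0.55,0.35,1],[-0.55,0.35,4],[-0.55,0.35,7.2],[-0.55,0.35,7.2]]' --turn '[[0,0,0],[0,0,0],[0,0,0],[0,0,0]]'

```text
clock: 2.5
position: [0.4172, -0.2912, 0.029]
tool_rot: [-3.141, -0.0, 1.573]
force: [0.3, -0.3, 0.6]
grip_width: 0.0846
```

Call:
arm_command --gripper '[5,5,5,5,5]' --slide '[[0,0,0],[0,0,0],[0,0,0],[0,0,0],[0,0,0]]' --turn '[[0,0,0],[0,0,0],[0,0,0],[0,0,0],[0,0,0]]' --force 30

```text
clock: 3.12
position: [0.4181, -0.2918, 0.0312]
tool_rot: [3.139, 0.002, 1.573]
force: [-2.0, 1.8, 12.0]
grip_width: 0.0598
```

Call:
arm_command --gripper '[5,5,5,5,5]' --slide '[[0,0,-3],[0,0,-7],[0,0,-11],[0,0,-13],[0,0,-13]]' --turn '[[0,0,0],[0,0,0],[0,0,0],[0,0,0],[0,0,0]]'

```text
clock: 3.75
position: [0.418, -0.2918, 0.1617]
tool_rot: [3.138, 0.003, 1.573]
force: [0.1, -0.1, -1.8]
grip_width: 0.0601
```

Run:
```python
from h import *
print(bot.observe()["position"],bot.observe()["tool_rot"],bot.observe()["qpos"]); m=vision.camera_model("wrist"); print(m)
a=vision.grab_frame("wrist"); cv2.imwrite("pics/w3.png",a)
```

```text
[ 0.418  -0.2918  0.1617] [3.1383 0.0025 1.573 ] [ 0.7907  0.4545 -0.3894  1.9563  0.2427  0.7715  0.2647]
{'mtx': array([[309.7069,   0.    , 315.108 ],
       [  0.    , 309.7069, 202.6709],
       [  0.    ,   0.    ,   1.    ]]), 'T': array([[ 1.    ,  0.0016,  0.0036,  0.4168],
       [ 0.0025, -0.9598, -0.2808, -0.2204],
       [ 0.003 ,  0.2808, -0.9598,  0.3057],
       [ 0.    ,  0.    ,  0.    ,  1.    ]])}
```

View pics/w3.png

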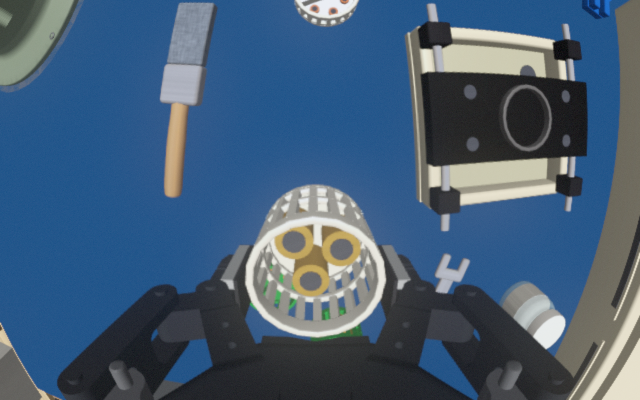

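The deep basket is held upright (rim centred near (315,273)), and the ring is at (525,118). I'll move toward the seat with the camera over the ring.

Call:
arm_command --gripper '[5,5,5,5,5]' --slide '[[0,4,-3],[-0.3,9,-5],[-0.6,14,-5],[-0.8,18.6,-5],[-0.8,18.6,-5]]' --turn '[[0,0,0],[0,0,0],[0,0,0],[0,0,0],[0,0,0]]'

```text
clock: 4.42
position: [0.6054, -0.2971, 0.2073]
tool_rot: [-3.141, -0.002, 1.576]
force: [-0.2, 1.0, -2.8]
grip_width: 0.0596
```

```bash
cat >> h.py <<'E'
def ring(a,m,z=.073,lo=(40,55)):
    "grey seat ring: ellipse fit of contours of right size, centre cast on z"
    g=cv2.cvtColor(a,cv2.COLOR_BGR2GRAY); out=[]
    for t in (50,60,70,80):
        cs,h=cv2.findContours((g>t).astype(np.uint8),cv2.RETR_CCOMP,cv2.CHAIN_APPROX_NONE)
        for c in cs:
            if len(c)<60: continue
            p=np.array([onz("wrist",u,v,z,m) for u,v in c[:,0]],np.float32)
            ct,r=cv2.minEnclosingCircle(p); d=np.linalg.norm(p-np.array(ct),axis=1)
            if .024<r<.034 and d.min()>.85*r: out.append((t,np.array(ct),r,d.min(),cv2.boundingRect(c)))
    return out
E
python3 - <<'E'
from h import *
w=cv2.imread("pics/w3.png"); z=.193; m=vision.camera_model("wrist")
s=bot.observe(); print(s["position"],s["tool_rot"],s["force"],s["grip_width"])
m=vision.camera_model("wrist"); a=vision.grab_frame("wrist"); cv2.imwrite("pics/w4.png",a)
for o in ring(a,m): print(o)
zr=s["position"][2]-.031+.062
print("rim L R bottom ctr",[onz("wrist",u,v,zr,m)-s["position"][:2] for u,v in ((246,270),(385,270),(315.5,332),(315.5,273))])
E
```

```text
[ 0.6054 -0.2971  0.2073] [-3.1408 -0.0018  1.5759] [-0.1828  0.9568 -2.7887] 0.05962849323020917
(60, array([ 0.6032, -0.21  ]), 0.0318368561565876, np.float64(0.028375566719087628), (282, 65, 68, 68))
(60, array([ 0.6046, -0.21  ]), 0.026734817773103714, np.float64(0.024988502674216838), (286, 69, 60, 59))
(70, array([ 0.6045, -0.2101]), 0.030397318303585052, np.float64(0.029138402673091663), (282, 65, 68, 67))
(70, array([ 0.6047, -0.2101]), 0.02710637077689171, np.float64(0.025698745777738147), (286, 69, 61, 59))
(80, array([ 0.3985, -0.3744]), 0.027107663452625275, np.float64(0.02508012486867876), (116, 238, 39, 42))
(80, array([ 0.6045, -0.2101]), 0.030097665265202522, np.float64(0.028877686130321024), (282, 66, 68, 66))
(80, array([ 0.6045, -0.21  ]), 0.02739492617547512, np.float64(0.026171266282921768), (285, 68, 62, 61))
rim L R bottom ctr [array([-0.0297,  0.0085]), array([0.0288, 0.0088]), array([-0.0003, -0.0243]), array([-0.0005,  0.0078])]
```

View pics/w4.png

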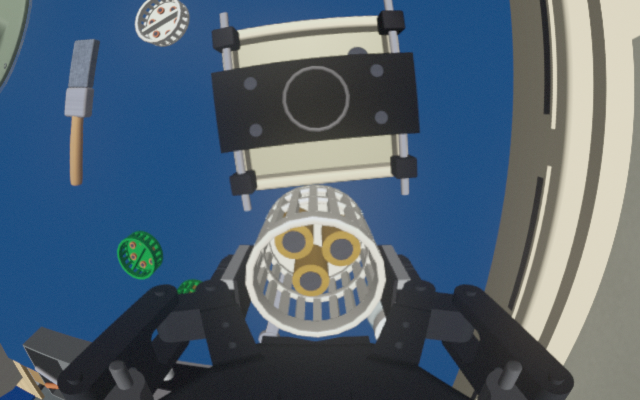

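```bash
cat >> h.py <<'E'
from scipy.optimize import least_squares
def rimfit(a,m,z,uv,R=None,thr=140,vmin=None):
    "fit circle to near (lower) outer arc of the light rim; cast on z"
    g=a.astype(int); k=((g.min(2)>thr)&(g.max(2)-g.min(2)<60)).astype(np.uint8)
    k=cv2.morphologyEx(k,cv2.MORPH_CLOSE,np.ones((5,5)))
    cs,_=cv2.findContours(k,cv2.RETR_EXTERNAL,cv2.CHAIN_APPROX_NONE)
    c=min([c for c in cs if cv2.contourArea(c)>300],key=lambda c:np.linalg.norm(cv2.minEnclosingCircle(c)[0]-np.array(uv)))
    h=cv2.convexHull(c)[:,0]; h=h[h[:,1]>(vmin or uv[1])]
    p=np.array([onz("wrist",u,v,z,m) for u,v in h])
    f=lambda q:np.hypot(p[:,0]-q[0],p[:,1]-q[1])-(R or q[2])
    s=least_squares(f,[*p.mean(0),.03],loss="soft_l1",f_scale=.001)
    return s.x,np.abs(f(s.x)).max(),cv2.boundingRect(c),len(h)
E
python3 - <<'E'
from h import *
R=np.array
m=dict(vision.camera_model("wrist")); s=bot.observe(); p=s["position"]
a=cv2.imread("pics/w4.png")
for zr in (.028,.031,.034):
  for RR in (None,.03):
    x,e,b,n=rimfit(a,m,p[2]+zr,(315,260),RR); print(zr,RR,x[:2]-p[:2],x[2],e,b,n)
# w2 view: reuse camera-to-tool offset, pose from log
Tn=m["T"].copy(); Tn[:3,3]+=R([.4123,-.2845,.0991])-p; m["T"]=Tn
a=cv2.imread("pics/w2.png")
for RR in (None,.03): print(rimfit(a,m,.062,(320,228),RR))
E
```

```text
0.028 None [-0.0001 -0.0135] 0.03433033771195568 0.0008003524859531916 (245, 135, 147, 207) 8
0.028 0.03 [ 0.0008 -0.021 ] 0.03 0.00926732039935551 (245, 135, 147, 207) 8
0.031 None [-0.0002 -0.0113] 0.03344482018489036 0.0007789158136906477 (245, 135, 147, 207) 8
0.031 0.03 [ 0.0006 -0.0174] 0.03 0.007366492341431316 (245, 135, 147, 207) 8
0.034 None [-0.0002 -0.0091] 0.03255930063929737 0.0007575319850680953 (245, 135, 147, 207) 8
0.034 0.03 [ 0.0003 -0.0136] 0.03 0.005342923343868183 (245, 135, 147, 207) 8
(array([ 0.4141, -0.2893,  0.0301]), np.float64(0.00022127617001951178), (272, 175, 95, 105), 20)
(array([ 0.4141, -0.2895,  0.03  ]), np.float64(0.00021755407122411863), (272, 175, 95, 105), 20)
```

Run:
```python
from h import *
m=vision.camera_model("wrist"); p=bot.observe()["position"]
a=cv2.imread("pics/w4.png"); a[:205]=0; a[:, :240]=0; a[:,392:]=0
for t in (150,170,190):
  for zr in (.031,.034):
    x,e,b,n=rimfit(a,m,p[2]+zr,(315,265),None,thr=t); print(t,zr,x[:2]-p[:2],x[2],e,b,n)
cv2.imwrite("pics/c4.png",cv2.resize(cv2.imread("pics/w4.png")[180:350,220:410],None,fx=3.5,fy=3.5))
```

```text
150 0.031 [ 0.     -0.0107] 0.03359415267198785 0.0010281649921990363 (245, 205, 141, 137) 8
150 0.034 [ 0.     -0.0085] 0.0327061306967593 0.0009975916690442843 (245, 205, 141, 137) 8
170 0.031 [-0.0003  0.003 ] 0.030156771396578165 0.0033575130894249808 (246, 216, 140, 121) 18
170 0.034 [-0.0003  0.0048] 0.029363737093843725 0.003258394324101646 (246, 216, 140, 121) 18
190 0.031 [-0.0007  0.0029] 0.02964519637583724 0.0003714920648457548 (246, 216, 139, 121) 27
190 0.034 [-0.0007  0.0047] 0.028860412960560734 0.0003615295075819168 (246, 216, 139, 121) 27
```

View pics/c4.png

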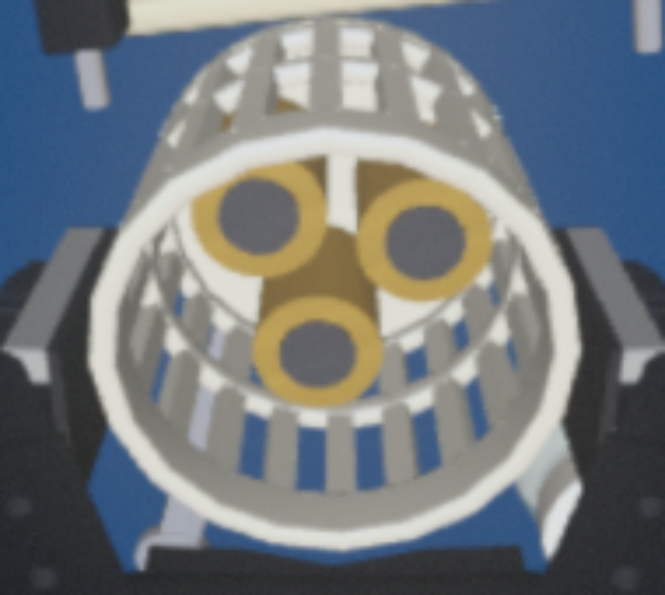

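The enlarged crop shows the basket level in the jaws. Its rim centre is +2.9 mm in y from the TCP, which agrees with the estimate before the grasp. Now I'll align it over the ring and lower it.

Call:
arm_command --gripper '[5,5,5,5,5]' --slide '[[4,0,0],[8.4,0,0],[8.4,0,3],[8.4,0,7],[8.4,0,9.5]]' --turn '[[0,0,0],[0,0,0],[0,0,0],[0,0,0],[0,0,0]]'

```text
clock: 5.1
position: [0.6012, -0.2148, 0.1123]
tool_rot: [-3.139, -0.0, 1.573]
force: [0.8, 0.2, -1.5]
grip_width: 0.06
```

Call:
arm_command --gripper '[5,5,5,5]' --slide '[[0,0,0.5],[0,0,1.1],[0,0,1.5],[0,0,1.5]]' --turn '[[0,0,0],[0,0,0],[0,0,0],[0,0,0]]'

```text
clock: 5.6
position: [0.6035, -0.2145, 0.0997]
tool_rot: [3.141, 0.0, 1.574]
force: [1.5, 0.3, -1.9]
grip_width: 0.0599
```

Call:
arm_command --gripper '[5,5,5,5]' --slide '[[0.1,0,0.3],[0.1,0,0.5],[0.1,0,0.5],[0.1,0,0.5]]' --turn '[[0,0,0],[0,0,0],[0,0,0],[0,0,0]]'

```text
clock: 6.1
position: [0.6036, -0.2139, 0.0968]
tool_rot: [3.14, 0.001, 1.573]
force: [-10.7, 1.9, 33.5]
grip_width: 0.0599
```

Call:
arm_command --gripper '[5,8.5,8.5,8.5,8.5]' --slide '[[0,0,-0.2],[0,0,-0.2],[0,0,-0.2],[0,0,-0.2],[0,0,-0.2]]' --turn '[[0,0,0],[0,0,0],[0,0,0],[0,0,0],[0,0,0]]'

```text
clock: 6.72
position: [0.603, -0.2136, 0.0961]
tool_rot: [-3.141, -0.0, 1.574]
force: [0.1, 0.9, 0.1]
grip_width: 0.0851
```

Call:
arm_command --gripper '[8.5,8.5,8.5,8.5,8.5]' --slide '[[0,0,-3],[0,0,-7],[0,0,-11],[0,0,-14],[0,0,-14]]' --turn '[[0,0,0],[0,0,0],[0,0,0],[0,0,0],[0,0,0]]'

```text
clock: 7.35
position: [0.604, -0.2138, 0.2386]
tool_rot: [3.138, 0.001, 1.573]
force: [0.6, 0.6, -0.6]
grip_width: 0.0853
```

Run:
```python
from h import *
p=bot.observe()["position"]; print(p); m=vision.camera_model("wrist"); a=vision.grab_frame("wrist"); cv2.imwrite("pics/w5.png",a)
for t in (160,190):
  for z in (.128,): print(t,rimfit(a,m,z,(315,235),None,thr=t))
```

```text
[ 0.604  -0.2138  0.2386]
160 (array([0.5784, 0.2103, 0.4665]), np.float64(0.004420843694272147), (266, 230, 114, 19), 10)
190 (array([  23.0697, -278.8107,  279.4623]), np.float64(0.003571715168902756), (267, 231, 112, 17), 10)
```

View pics/w5.png

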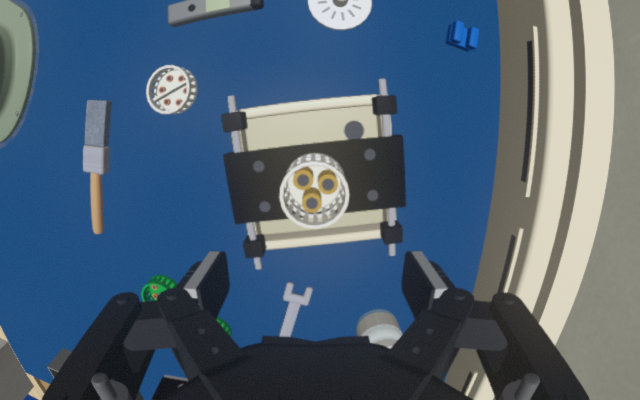

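The deep basket stands upright in the ring, rim centre about (314,192). I'll check this numerically, then go for the middle basket.

Run:
```python
from h import *
m=vision.camera_model("wrist"); a=cv2.imread("pics/w5.png"); b=np.zeros_like(a); b[150:229,275:355]=a[150:229,275:355]
for t in (150,170,190):print(t,rimfit(b,m,.128,(314,192),None,thr=t))
print(onz("wrist",314,192,.128))
s=cv2.imread("pics/w5.png");print("shallow",onz("wrist",171,88,.034))
```

```text
150 (array([ 0.6019, -0.112 ,  0.1275]), np.float64(0.00907199021396432), (275, 154, 80, 75), 7)
170 (array([ 0.6017, -0.2115,  0.0291]), np.float64(0.0009847120263512428), (280, 154, 69, 75), 15)
190 (array([ 0.6017, -0.2106,  0.0288]), np.float64(0.00027616442646736725), (280, 154, 69, 75), 16)
[ 0.6018 -0.2067]
shallow [ 0.4322 -0.1027]
```

Call:
arm_command --gripper '[8.5,8.5,8.5,8.5,8.5]' --slide '[[5,-3,0],[11,-7,0],[17,-11,0],[22,-15,0],[27,-18.7,0]]' --turn '[[0,0,0],[0,0,0],[0,0,0],[0,0,0],[0,0,0]]'

```text
clock: 8.02
position: [0.4258, 0.0408, 0.2356]
tool_rot: [-3.141, 0.0, 1.573]
force: [1.2, 1.8, 0.3]
grip_width: 0.085
```

Call:
arm_command --gripper '[8.5,8.5,8.5,8.5]' --slide '[[3,0,2],[3,0,6],[3,0,11],[3,0,11]]' --turn '[[0,0,0],[0,0,0],[0,0,0],[0,0,0]]'

```text
clock: 8.52
position: [0.4252, 0.0694, 0.1238]
tool_rot: [-3.135, 0.001, 1.575]
force: [0.3, 0.4, -0.4]
grip_width: 0.0851
```

Run:
```python
from h import *
p=bot.observe()["position"]; print(p,bot.observe()["tool_rot"]); m=vision.camera_model("wrist"); a=vision.grab_frame("wrist"); cv2.imwrite("pics/w6.png",a)
for t in (140,170,190): print(t,rimfit(a,m,.047,(315,230),None,thr=t))
```

```text
[0.4252 0.0694 0.1238] [-3.1349  0.0006  1.5746]h.py:43: RuntimeWarning: Mean of empty slice.
  s=least_squares(f,[*p.mean(0),.03],loss="soft_l1",f_scale=.001)
  ret = ret.dtype.type(ret / rcount)
Traceback (most recent call last):
  File "h.py", line 43, in rimfit
    s=least_squares(f,[*p.mean(0),.03],loss="soft_l1",f_scale=.001)
                      ^^^^^^^^^^^^^^^^
TypeError: Value after * must be an iterable, not numpy.float64
```

View pics/w6.png

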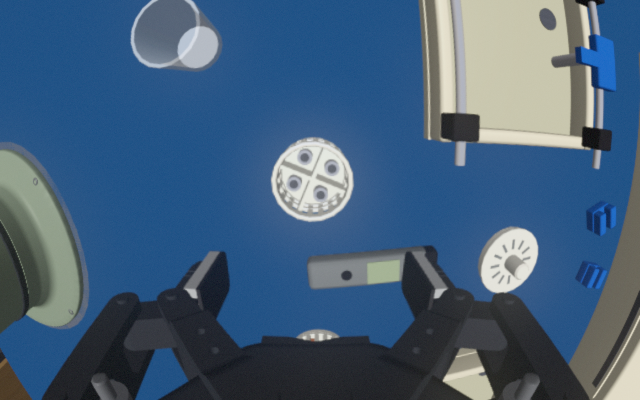

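The middle basket (cross wall, four bushes) is centred at (312,180). The meter is at (370,268), the larger lid at (508,260) and the beaker at (175,35).

Run:
```python
from h import *
m=vision.camera_model("wrist"); a=cv2.imread("pics/w6.png")
for t in (140,170,190): print(t,rimfit(a,m,.047,(312,180),None,thr=t))
print("lidA brim",[onz("wrist",u,v,.012,m) for u,v in ((510,258),(508,228),(504,293),(481,268),(538,248))])
```

```text
140 (array([0.423 , 0.0919, 0.0304]), np.float64(0.00020647431507472488), (271, 138, 83, 84), 20)
170 (array([0.423 , 0.0918, 0.03  ]), np.float64(0.0001736915448627939), (271, 138, 82, 83), 16)
190 (array([0.4231, 0.0919, 0.0298]), np.float64(0.00019032769612854772), (272, 139, 81, 82), 18)
lidA brim [array([0.6359, 0.0048]), array([0.6238, 0.0398]), array([ 0.6412, -0.0402]), array([ 0.5995, -0.0044]), array([0.6754, 0.0143])]
```

Call:
arm_command --gripper '[8.5,8.5,8.5,8.5]' --slide '[[2.25,-0.2,1],[2.25,-0.2,5],[2.25,-0.2,10.2],[2.25,-0.2,10.2]]' --turn '[[0,0,0],[0,0,0],[0,0,0],[0,0,0]]'

```text
clock: 9.07
position: [0.4247, 0.092, 0.0238]
tool_rot: [-3.139, 0.001, 1.574]
force: [-0.6, 0.5, 1.3]
grip_width: 0.0851
```

Call:
arm_command --gripper '[5,5,5,5,5]' --slide '[[0,0,0],[0,0,0],[0,0,0],[0,0,0],[0,0,0]]' --turn '[[0,0,0],[0,0,0],[0,0,0],[0,0,0],[0,0,0]]' --force 30

```text
clock: 9.7
position: [0.4268, 0.0922, 0.0267]
tool_rot: [3.138, -0.001, 1.573]
force: [-2.8, 0.6, 14.9]
grip_width: 0.0576
```

Call:
arm_command --gripper '[5,5,5,5,5]' --slide '[[0,0,-4],[0,0,-9],[0,0,-14],[0,0,-19],[0,0,-19]]' --turn '[[0,0,0],[0,0,0],[0,0,0],[0,0,0],[0,0,0]]'

```text
clock: 10.32
position: [0.427, 0.0923, 0.2191]
tool_rot: [3.134, -0.001, 1.573]
force: [1.2, 0.5, -2.0]
grip_width: 0.0576
```

Run:
```python
from h import *
p=bot.observe()["position"]; print(p,bot.observe()["tool_rot"]); m=vision.camera_model("wrist"); a=vision.grab_frame("wrist"); cv2.imwrite("pics/w7.png",a)
a[:205]=0; a[:, :240]=0; a[:,392:]=0; a[345:]=0
for t in (170,190,205):
  x,e,b,n=rimfit(a,m,p[2]+.026,(315,265),None,thr=t); print(t,x[:2]-p[:2],x[2],e,b,n)
```

```text
[0.427  0.0923 0.2191] [ 3.1337 -0.0006  1.5728]
170 [-0.0009 -0.0051] 0.02709487115526932 0.003218874461905264 (252, 205, 127, 134) 18
190 [-0.0009 -0.0045] 0.026806123223039643 0.0033933244012787703 (252, 215, 127, 124) 17
205 [-0.0009  0.0021] 0.02715441535951071 0.0015899091009496137 (253, 216, 125, 114) 19
```

Run:
```python
from h import *
p=bot.observe()["position"]; m=vision.camera_model("wrist"); a=cv2.imread("pics/w7.png")
cv2.imwrite("pics/c7.png",cv2.resize(a[170:360,200:430],None,fx=3,fy=3))
a[:205]=0; a[:, :240]=0; a[:,392:]=0; a[333:]=0
for t in (205,215):
 for zr in (.016,.020):
  x,e,b,n=rimfit(a,m,p[2]+zr,(315,265),None,thr=t); print(t,zr,x[:2]-p[:2],x[2],e,b,n)
```

```text
205 0.016 [-0.0008 -0.0037] 0.029463179705766597 0.0017552500563070075 (253, 216, 125, 114) 19
205 0.02 [-0.0008 -0.0014] 0.028540946197654193 0.0016918022859998723 (253, 216, 125, 114) 19Traceback (most recent call last):
  File "<stdin>", line 7, in <module>
  File "h.py", line 39, in rimfit
    c=min([c for c in cs if cv2.contourArea(c)>300],key=lambda c:np.linalg.norm(cv2.minEnclosingCircle(c)[0]-np.array(uv)))
ValueError: min() iterable argument is empty
```

View pics/c7.png

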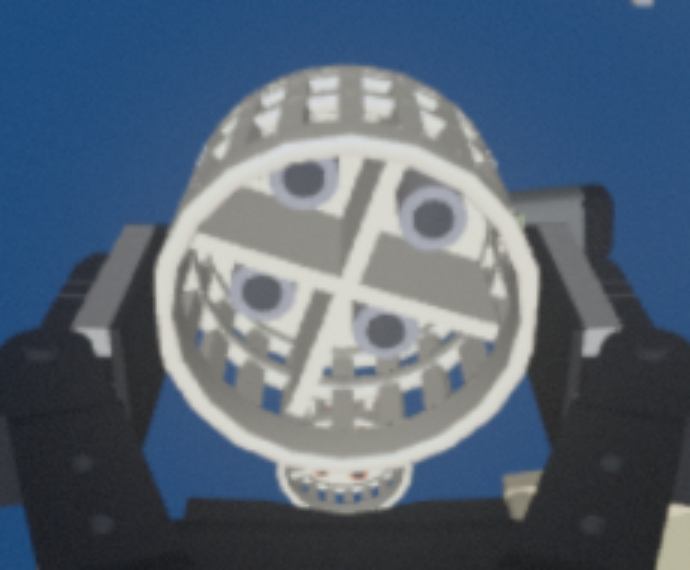

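The middle basket is held level in the jaws; its rim spans columns 252–379 and its lowest edge is at row 323.

Run:
```python
from h import *
p=bot.observe()["position"]; m=vision.camera_model("wrist"); a=cv2.imread("pics/w7.png")
a[:205]=0; a[:, :240]=0; a[:,381:]=0; a[324:]=0
for t in (180,200):
 for zr in (.016,.020):
  x,e,b,n=rimfit(a,m,p[2]+zr,(315,255),None,thr=t); print(t,zr,x[:2]-p[:2],x[2],e,b,n)
```

```text
180 0.016 [-0.0007 -0.0027] 0.030595659541499676 0.0005054970540345344 (252, 215, 127, 109) 23
180 0.02 [-0.0008 -0.0004] 0.029640853091388163 0.0004892583503285676 (252, 215, 127, 109) 23
200 0.016 [-0.0006 -0.0025] 0.030244921681382 0.0005355521212066297 (253, 215, 126, 109) 25
200 0.02 [-0.0007 -0.0002] 0.029301191073979823 0.0005183156580171634 (253, 215, 126, 109) 25
```

Call:
arm_command --gripper '[5,5,5,5,5]' --slide '[[-5,3,0],[-10,6,0],[-15,9,0],[-20,12,0],[-25,15,0]]' --turn '[[0,0,0],[0,0,0],[0,0,0],[0,0,0],[0,0,0]]'

```text
clock: 11.0
position: [0.5763, -0.1591, 0.214]
tool_rot: [-3.141, -0.0, 1.574]
force: [1.2, 1.0, -1.6]
grip_width: 0.0575
```

Call:
arm_command --gripper '[5,5,5,5,5]' --slide '[[-5.2,2.6,0],[-5.2,2.6,0],[-5.2,2.6,3],[-5.2,2.6,5],[-5.2,2.6,5]]' --turn '[[0,0,0],[0,0,0],[0,0,0],[0,0,0],[0,0,0]]'

```text
clock: 11.62
position: [0.6013, -0.2088, 0.1629]
tool_rot: [-3.139, -0.001, 1.574]
force: [0.2, 0.1, -2.4]
grip_width: 0.0579
```

Run:
```python
from h import *
s=bot.observe();print(s["position"],s["tool_rot"],s["force"])
cv2.imwrite("pics/s8.png",cv2.resize(vision.grab_frame("scene")[200:300,210:340],None,fx=3,fy=3,interpolation=cv2.INTER_CUBIC))
```

```text
[ 0.6013 -0.2088  0.1629] [-3.1388 -0.001   1.5742] [ 0.2221  0.1144 -2.3783]
```

Call:
arm_command --gripper '[5,5,5,5]' --slide '[[-0.1,0.1,0.3],[-0.1,0.1,0.8],[-0.1,0.1,1.2],[-0.1,0.1,1.2]]' --turn '[[0,0,0],[0,0,0],[0,0,0],[0,0,0]]'

```text
clock: 12.18
position: [0.6031, -0.2104, 0.152]
tool_rot: [-3.141, -0.0, 1.574]
force: [0.3, 0.1, -1.7]
grip_width: 0.0573
```

Call:
arm_command --gripper '[5,5,5,5]' --slide '[[0,0,0.2],[0,0,0.4],[0,0,0.5],[0,0,0.5]]' --turn '[[0,0,0],[0,0,0],[0,0,0],[0,0,0]]'

```text
clock: 12.68
position: [0.6035, -0.2105, 0.1479]
tool_rot: [3.141, 0.0, 1.573]
force: [-1.5, 1.0, 6.9]
grip_width: 0.0575
```

Call:
arm_command --gripper '[5,5,8.5,8.5,8.5]' --slide '[[0,0,0.15],[0,0,0.15],[0,0,0.15],[0,0,0],[0,0,0]]' --turn '[[0,0,0],[0,0,0],[0,0,0],[0,0,0],[0,0,0]]'

```text
clock: 13.3
position: [0.6033, -0.2104, 0.1473]
tool_rot: [3.142, -0.0, 1.574]
force: [-0.3, -0.3, -0.8]
grip_width: 0.085
```

Call:
arm_command --gripper '[8.5,8.5,8.5,8.5,8.5]' --slide '[[0,0,-3],[0,0,-7],[0,0,-11],[0,0,-12],[0,0,-12]]' --turn '[[0,0,0],[0,0,0],[0,0,0],[0,0,0],[0,0,0]]'

```text
clock: 13.92
position: [0.6033, -0.2104, 0.2673]
tool_rot: [3.141, 0.0, 1.573]
force: [-0.1, 0.7, -0.6]
grip_width: 0.0853
```

Run:
```python
from h import *
s=bot.observe();p=s["position"];print(p); m=vision.camera_model("wrist"); w=vision.grab_frame("wrist")
a=cv2.resize(w[60:290,180:460],None,fx=1.4,fy=1.4); sc=vision.grab_frame("scene")[190:300,210:330]
a2=cv2.resize(sc,(a.shape[1],int(110*a.shape[1]/120)),interpolation=cv2.INTER_CUBIC)
cv2.imwrite("pics/w9f.png",w)
h=max(len(a),len(a2)); pad=lambda x:np.vstack([x,np.zeros((h-len(x),x.shape[1],3),np.uint8)])
cv2.imwrite("pics/w9.png",np.hstack([pad(a),pad(a2)]))
```

```text
[ 0.6033 -0.2104  0.2673]
```

View pics/w9.png

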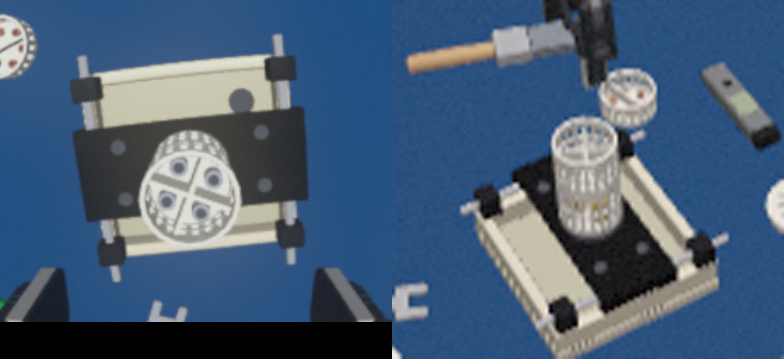

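Both views show the middle basket nested straight on the deep one. Next is the shallow basket.

Run:
```python
from h import *
m=vision.camera_model("wrist"); a=cv2.imread("pics/w9f.png"); b=np.zeros_like(a); b[148:234,270:360]=a[148:234,270:360]
for t in (150,170,190):print(t,rimfit(b,m,.168,(316,199),None,thr=t))
```

```text
150 (array([ 0.6025, -0.2247,  0.0379]), np.float64(0.008832900174387915), (270, 154, 90, 80), 5)
170 (array([ 0.609 , -0.2134,  0.0356]), np.float64(0.0021287269153560523), (280, 154, 80, 80), 6)
190 (array([ 0.6108, -0.2042,  0.0394]), np.float64(0.0025867377359586885), (280, 154, 80, 80), 9)
```

Call:
arm_command --gripper '[8.5,8.5,8.5,8.5,8.5]' --slide '[[2,-4,0],[5,-9,0],[8,-14,0],[8.2,-17.3,5],[8.2,-17.3,9]]' --turn '[[0,0,0],[0,0,0],[0,0,0],[0,0,0],[0,0,0]]'

```text
clock: 14.65
position: [0.4274, -0.129, 0.1758]
tool_rot: [-3.14, 0.001, 1.573]
force: [2.6, -1.3, -0.2]
grip_width: 0.085
```

Call:
arm_command --gripper '[8.5,8.5,8.5]' --slide '[[0,0,5.5],[0,0,5.5],[0,0,5.5]]' --turn '[[0,0,0],[0,0,0],[0,0,0]]'

```text
clock: 15.02
position: [0.4305, -0.1288, 0.1234]
tool_rot: [3.141, -0.0, 1.574]
force: [0.4, -0.7, 1.0]
grip_width: 0.0851
```

Run:
```python
from h import *
p=bot.observe()["position"]; print(p,bot.observe()["tool_rot"]); m=vision.camera_model("wrist"); a=vision.grab_frame("wrist"); cv2.imwrite("pics/w10.png",a)
for t in (140,170,190): print(t,rimfit(a,m,.034,(315,190),None,thr=t,vmin=185))
```

```text
[ 0.4305 -0.1288  0.1234] [ 3.1414 -0.0001  1.5738]
140 (array([ 0.4273, -0.1034,  0.0301]), np.float64(0.00018912523680958762), (274, 134, 78, 79), 18)
170 (array([ 0.4274, -0.1037,  0.0296]), np.float64(0.0002577196848288499), (274, 135, 77, 78), 15)
190 (array([ 0.4273, -0.1036,  0.0294]), np.float64(0.00012902830896984255), (274, 135, 77, 77), 15)
```

Call:
arm_command --gripper '[8.5,8.5,8.5,8.5]' --slide '[[2.5,-0.3,1],[2.5,-0.3,6],[2.5,-0.3,11],[2.5,-0.3,11]]' --turn '[[0,0,0],[0,0,0],[0,0,0],[0,0,0]]'

```text
clock: 15.58
position: [0.4264, -0.1036, 0.0117]
tool_rot: [-3.139, 0.0, 1.574]
force: [-0.3, 0.6, 1.0]
grip_width: 0.0852
```

Call:
arm_command --gripper '[5,5,5,5,5]' --slide '[[0,0,0],[0,0,0],[0,0,0],[0,0,0],[0,0,0]]' --turn '[[0,0,0],[0,0,0],[0,0,0],[0,0,0],[0,0,0]]' --force 30

```text
clock: 16.2
position: [0.4284, -0.1044, 0.0149]
tool_rot: [3.138, 0.001, 1.573]
force: [-2.5, 1.7, 17.6]
grip_width: 0.0596
```

Call:
arm_command --gripper '[5,5,5,5,5]' --slide '[[0,0,-4],[0,0,-9],[0,0,-14],[0,0,-19],[0,0,-22]]' --turn '[[0,0,0],[0,0,0],[0,0,0],[0,0,0],[0,0,0]]'

```text
clock: 16.82
position: [0.4273, -0.104, 0.2367]
tool_rot: [3.137, 0.002, 1.573]
force: [-0.5, 0.2, -1.0]
grip_width: 0.0593
```

Run:
```python
from h import *
p=bot.observe()["position"]; print(p,bot.observe()["tool_rot"]); m=vision.camera_model("wrist"); a=vision.grab_frame("wrist"); cv2.imwrite("pics/w11.png",a)
a[:195]=0; a[:, :240]=0; a[:,386:]=0; a[330:]=0
for t in (170,190,205):
  x,e,b,n=rimfit(a,m,p[2]+.019,(315,255),None,thr=t); print(t,x[:2]-p[:2],x[2],e,b,n)
```

```text
[ 0.4273 -0.104   0.2367] [3.137  0.0018 1.5733]
170 [-0.0008  0.0004] 0.029777829473811242 0.00022008919035544985 (252, 200, 128, 125) 25
190 [-0.0007  0.0004] 0.02954349100126711 0.000247666968973867 (252, 213, 127, 112) 24
205 [-0.0007  0.0007] 0.029347534998605287 0.00021824347581046386 (253, 213, 126, 111) 22
```

Call:
arm_command --gripper '[5,5,5,5,5]' --slide '[[-2.5,4,0],[-5,9,0],[-8,14,0],[-10.7,17.6,0],[-10.7,17.6,0]]' --turn '[[0,0,0],[0,0,0],[0,0,0],[0,0,0],[0,0,0]]'

```text
clock: 17.5
position: [0.6043, -0.2122, 0.2335]
tool_rot: [3.14, -0.0, 1.572]
force: [-1.2, 0.9, -1.4]
grip_width: 0.0591
```

Call:
arm_command --gripper '[5,5,5,5]' --slide '[[0,0,2],[0,0,4.4],[0,0,4.4],[0,0,4.4]]' --turn '[[0,0,0],[0,0,0],[0,0,0],[0,0,0]]'

```text
clock: 18.0
position: [0.6035, -0.2104, 0.1903]
tool_rot: [3.14, 0.0, 1.574]
force: [-0.3, -0.3, -0.9]
grip_width: 0.0591
```

Call:
arm_command --gripper '[5,5,5,5]' --slide '[[0,0,0.4],[0,0,0.9],[0,0,1.4],[0,0,1.4]]' --turn '[[0,0,0],[0,0,0],[0,0,0],[0,0,0]]'

```text
clock: 18.5
position: [0.6042, -0.2104, 0.1758]
tool_rot: [3.139, 0.001, 1.574]
force: [-3.5, 0.7, 18.3]
grip_width: 0.0593
```

Call:
arm_command --gripper '[5,5,5]' --slide '[[0,0,0.1],[0,0,0.15],[0,0,0.15]]' --turn '[[0,0,0],[0,0,0],[0,0,0]]'

```text
clock: 18.88
position: [0.6044, -0.2106, 0.1755]
tool_rot: [3.138, 0.001, 1.573]
force: [-8.3, 1.7, 35.7]
grip_width: 0.0596
```

Call:
arm_command --gripper '[5,8.5,8.5,8.5,8.5]' --slide '[[0,0,-0.2],[0,0,-0.2],[0,0,-0.2],[0,0,-0.2],[0,0,-0.2]]' --turn '[[0,0,0],[0,0,0],[0,0,0],[0,0,0],[0,0,0]]'

```text
clock: 19.5
position: [0.6032, -0.2104, 0.1746]
tool_rot: [-3.141, -0.0, 1.574]
force: [-0.3, -0.8, -0.3]
grip_width: 0.0855
```

Call:
arm_command --gripper '[8.5,8.5,8.5,8.5,8.5]' --slide '[[0,0,-3],[0,0,-7],[0,0,-11],[0,0,-12],[0,0,-12]]' --turn '[[0,0,0],[0,0,0],[0,0,0],[0,0,0],[0,0,0]]'

```text
clock: 20.12
position: [0.6033, -0.2105, 0.2949]
tool_rot: [3.141, 0.0, 1.573]
force: [0.4, 0.3, -0.2]
grip_width: 0.0849
```

Run:
```python
from h import *
s=bot.observe();p=s["position"];print(p); m=vision.camera_model("wrist"); w=vision.grab_frame("wrist")
a=cv2.resize(w[60:290,180:460],None,fx=1.4,fy=1.4); sc=vision.grab_frame("scene")[190:300,210:330]
a2=cv2.resize(sc,(a.shape[1],int(110*a.shape[1]/120)),interpolation=cv2.INTER_CUBIC)
cv2.imwrite("pics/w12f.png",w)
h=max(len(a),len(a2)); pad=lambda x:np.vstack([x,np.zeros((h-len(x),x.shape[1],3),np.uint8)])
cv2.imwrite("pics/w12.png",np.hstack([pad(a),pad(a2)]))
b=np.zeros_like(w); b[:,270:360]=w[:,270:360]
for t in (190,205):print(t,rimfit(b,m,.195,(316,200),None,thr=t))
```

```text
[ 0.6033 -0.2105  0.2949]
190 (array([ 0.5957, -0.1549,  0.0844]), np.float64(0.0017762248571115552), (274, 151, 86, 85), 9)
205 (array([ 0.6028, -0.2096,  0.0291]), np.float64(0.00029397668093496254), (281, 158, 70, 78), 16)
```

View pics/w12.png

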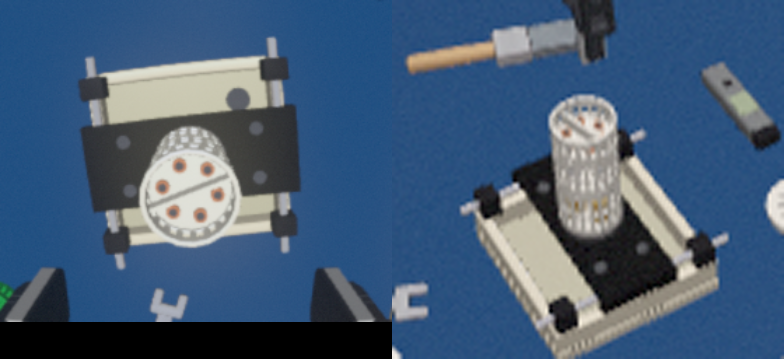

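Call:
arm_command --gripper '[8.5,8.5,8.5,8.5,8.5]' --slide '[[4,0.5,0],[9,1,0],[14,2,0],[18,3.2,5],[18,3.2,9]]' --turn '[[0,0,0],[0,0,0],[0,0,0],[0,0,0],[0,0,0]]'

```text
clock: 20.85
position: [0.6345, -0.0264, 0.2024]
tool_rot: [-3.14, -0.002, 1.578]
force: [0.3, -1.5, 0.1]
grip_width: 0.0853
```

Call:
arm_command --gripper '[8.5,8.5,8.5]' --slide '[[0,0,6],[0,0,8],[0,0,8]]' --turn '[[0,0,0],[0,0,0],[0,0,0]]'

```text
clock: 21.22
position: [0.6344, -0.0303, 0.1241]
tool_rot: [-3.14, -0.0, 1.574]
force: [-0.3, 0.3, 0.4]
grip_width: 0.0851
```

Run:
```python
from h import *
s=bot.observe();p=s["position"];print(p,s["tool_rot"]); m=vision.camera_model("wrist"); w=vision.grab_frame("wrist"); cv2.imwrite("pics/w13.png",w)
for t in (140,180): print(rimfit(w,m,.011,(315,185),None,thr=t,vmin=0))
```

```text
[ 0.6344 -0.0303  0.1241] [-3.1395 -0.0003  1.5735]
(array([0.6331, 0.0019, 0.0392]), np.float64(0.00010569146315936306), (269, 116, 92, 91), 10)
(array([0.633 , 0.0016, 0.0383]), np.float64(0.00014687318734346588), (269, 117, 92, 89), 12)
```

View pics/w13.png

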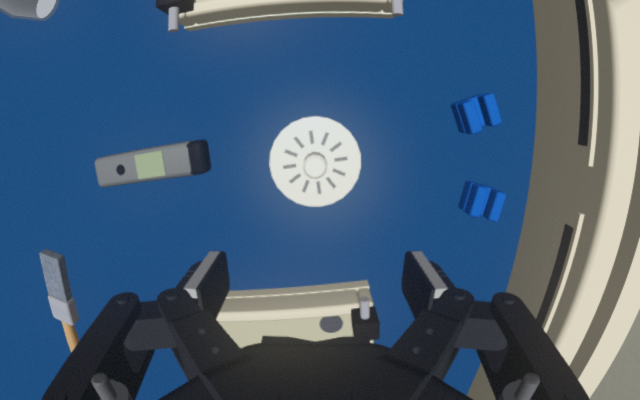

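Both views show the shallow basket nested straight. The lid here at (315,162) measures 38.5–39 mm in radius, about 77 mm across, so it is lid_q. I'll try it on the stack and grip its knob.

Call:
arm_command --gripper '[4,4,4,4,4]' --slide '[[3.2,0,1],[3.2,0,4],[3.2,0,8],[3.2,0,10.6],[3.2,0,10.6]]' --turn '[[0,0,0],[0,0,0],[0,0,0],[0,0,0],[0,0,0]]'

```text
clock: 21.9
position: [0.635, 0.0016, 0.0193]
tool_rot: [-3.142, 0.0, 1.573]
force: [-0.2, 0.2, -0.0]
grip_width: 0.0397
```

Call:
arm_command --gripper '[1.4,1.4,1.4,1.4,1.4]' --slide '[[0,0,0],[0,0,0],[0,0,0],[0,0,0],[0,0,0]]' --turn '[[0,0,0],[0,0,0],[0,0,0],[0,0,0],[0,0,0]]' --force 25

```text
clock: 22.52
position: [0.6361, 0.0017, 0.0211]
tool_rot: [3.138, -0.0, 1.573]
force: [-0.2, -0.3, 7.2]
grip_width: 0.0178
```

Call:
arm_command --gripper '[1.4,1.4,1.4,1.4,1.4]' --slide '[[0,0,-4],[0,0,-10],[0,0,-16],[0,0,-22],[0,0,-24]]' --turn '[[0,0,0],[0,0,0],[0,0,0],[0,0,0],[0,0,0]]'

```text
clock: 23.15
position: [0.6358, 0.0019, 0.2646]
tool_rot: [3.135, -0.0, 1.573]
force: [0.4, 0.3, -1.5]
grip_width: 0.0181
```

Run:
```python
from h import *
s=bot.observe();p=s["position"];print(p,s["tool_rot"]); m=vision.camera_model("wrist"); w=vision.grab_frame("wrist"); cv2.imwrite("pics/w14.png",w)
w[:185]=0;w[340:]=0
for t in (170,190):
  x,e,b,n=rimfit(w,m,p[2]-.006,(315,256),None,thr=t,vmin=0); print(t,x[:2]-p[:2],x[2],e,b,n)
```

```text
[0.6358 0.0019 0.2646] [ 3.1348 -0.0001  1.5734]
170 [-0.0066  0.0066] 0.04491371170284942 0.004494933473720139 (231, 185, 154, 94) 8
190 [-0.0009  0.0008] 0.03737753488458312 0.0006301895688359746 (246, 185, 138, 92) 8
```

Call:
arm_command --gripper '[1.4,1.4,1.4,1.4,1.4]' --slide '[[-5,-1,0],[-10,-2,0],[-16,-3,0],[-21.2,-3.2,0],[-21.2,-3.2,0]]' --turn '[[0,0,0],[0,0,0],[0,0,0],[0,0,0],[0,0,0]]'

```text
clock: 23.82
position: [0.6022, -0.2153, 0.2594]
tool_rot: [3.141, 0.002, 1.567]
force: [-0.1, 0.5, -1.1]
grip_width: 0.0178
```

Call:
arm_command --gripper '[1.4,1.4,1.4,1.4]' --slide '[[0,0,2],[0,0,4.2],[0,0,4.2],[0,0,4.2]]' --turn '[[0,0,0],[0,0,0],[0,0,0],[0,0,0]]'

```text
clock: 24.32
position: [0.6038, -0.21, 0.2181]
tool_rot: [3.14, 0.0, 1.574]
force: [-0.1, -0.1, -0.6]
grip_width: 0.0177
```

Call:
arm_command --gripper '[1.4,1.4,1.4,1.4]' --slide '[[0,0,0.2],[0,0,0.4],[0,0,0.6],[0,0,0.6]]' --turn '[[0,0,0],[0,0,0],[0,0,0],[0,0,0]]'

```text
clock: 24.82
position: [0.6032, -0.2104, 0.2106]
tool_rot: [-3.141, -0.0, 1.574]
force: [0.1, 0.6, -0.4]
grip_width: 0.0178
```

The lid's underside is below the rim with no contact force, so the skirt is sliding over it. I'll lower it the rest of the way.

Call:
arm_command --gripper '[1.4,1.4,1.4,1.4]' --slide '[[0,0,0.2],[0,0,0.35],[0,0,0.35],[0,0,0.35]]' --turn '[[0,0,0],[0,0,0],[0,0,0],[0,0,0]]'

```text
clock: 25.32
position: [0.6037, -0.2105, 0.2081]
tool_rot: [3.14, 0.0, 1.573]
force: [-0.9, 1.4, 9.2]
grip_width: 0.0173
```

Contact came at TCP 0.208, the expected home height. Release and rise.

Call:
arm_command --gripper '[1.4,4,4,4,4]' --slide '[[0,0,0],[0,0,0],[0,0,0],[0,0,0],[0,0,0]]' --turn '[[0,0,0],[0,0,0],[0,0,0],[0,0,0],[0,0,0]]'

```text
clock: 25.95
position: [0.6032, -0.2104, 0.2072]
tool_rot: [-3.141, -0.0, 1.574]
force: [0.2, 0.2, -0.5]
grip_width: 0.0395
```

Call:
arm_command --gripper '[4,4,4,4,4]' --slide '[[0,0,-2],[0,0,-5],[0,0,-8],[0,0,-11],[0,0,-11]]' --turn '[[0,0,0],[0,0,0],[0,0,0],[0,0,0],[0,0,0]]'

```text
clock: 26.58
position: [0.6041, -0.2105, 0.3195]
tool_rot: [3.138, 0.001, 1.573]
force: [-0.7, -0.2, -1.0]
grip_width: 0.0398
```

Run:
```python
from h import *
s=bot.observe();p=s["position"];print(p,s["force"],s["grip_width"]); m=vision.camera_model("wrist"); w=vision.grab_frame("wrist"); cv2.imwrite("pics/w15f.png",w)
a=cv2.resize(w[60:290,180:460],None,fx=1.4,fy=1.4); sc=vision.grab_frame("scene"); cv2.imwrite("pics/sc15.png",sc)
a2=cv2.resize(sc[180:300,210:400],None,fx=2.1,fy=2.1,interpolation=cv2.INTER_CUBIC)
sd=cv2.resize(vision.grab_frame("side")[90:330,190:400],None,fx=1.2,fy=1.2)
h=max(map(len,(a,a2,sd))); pad=lambda x:np.vstack([x,np.zeros((h-len(x),x.shape[1],3),np.uint8)])
v=np.hstack([pad(a),pad(a2)]); cv2.imwrite("pics/w15.png",v); print(v.shape)
b=np.zeros_like(w); b[:,260:370]=w[:,260:370]; 
for t in (190,205):print(t,rimfit(b,m,.199,(316,205),None,thr=t))
```

```text
[ 0.6041 -0.2105  0.3195] [-0.6681 -0.158  -1.0104] 0.03984121142085895
(322, 791, 3)
190 (array([ 0.6033, -0.18  ,  0.0674]), np.float64(0.001264758187563872), (272, 149, 96, 87), 10)
205 (array([ 0.6025, -0.2102,  0.0377]), np.float64(0.00039509693507443905), (272, 150, 85, 86), 19)
```

View pics/w15.png

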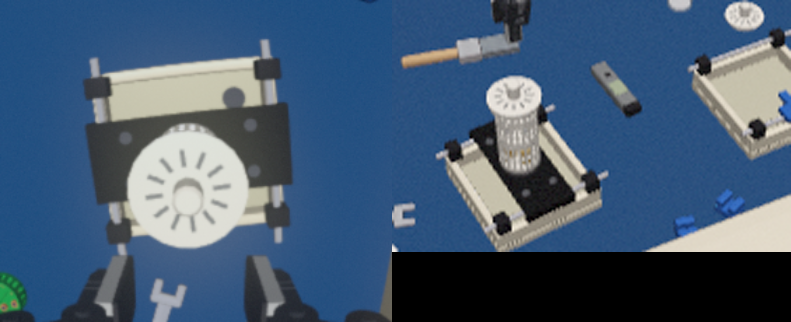

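The lid sits level on the stack, and the other lid still lies on the deck by the second tank. Handing in.

```bash
python3 -c "
from workcell import job_done; print(job_done())"
```

```text
the job is handed in; nothing more can be done
None
```

The stack is built on the carrier and the job is handed in; no verdict was reported. From the bottom it is the deep, middle and shallow baskets with the 77 mm lid (lid_q) on top. The whole run took about 27 s of the 144 s.

**Seating:**
- Each basket met contact within about 1 mm of its expected seated height.
- The lid slid over the rim without resistance and met contact at its expected home height.
- The last pictures show the stack upright and the lid level. The fitted lid centre, (0.6025, -0.2102), is within 1 mm of the fitted shallow-basket rim.

**Other objects:** The smaller lid was never touched and lies on the deck, and I went nowhere near the bystanders or the green look-alikes. I did not try the smaller lid, because the 77 mm one went fully home first.

**Checks that disagreed:**
- The deep basket's rim measured about 3 mm in x from the measured ring centre. That is within the 5 mm limit, and about 1 mm of it looks like camera bias.
- Some rim fits failed where pale background merged with the basket; that left the placed middle basket checked only by picture and contact height. For the other baskets and the lid I used fits at higher brightness thresholds.
- The gripper read 57.6 mm on the middle basket instead of about 60 mm, but the basket held level and seated normally.

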